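Seat the stage plate on its pin under the microscope

ROBOT

A 6-joint arm with a two-finger parallel gripper is mounted at the origin on the work surface. World frame = base frame: x ahead of the robot, y to its left, z up, the work surface at z = 0. Lengths are in m, angles in rad, forces in N, time in s.
With the tool pointing down it reaches from about 0.25 to 0.725 m from the base axis. Payload 4 kg.
Tool frame: the origin (TCP) lies at the very end of the fingers, on their centre line; the grasp point (between the pads) lies 19 mm behind it; z points along the fingers, y is the line along which they close (so a half turn about z gives the same grasp; the last joint's range is limited). The gripper opens to 85 mm and grips with 20 to 120 N. Pads are 22 mm wide; open, the fingers measure 114 mm over their backs; the gripper's body (76 mm by 85 mm) begins 54 mm behind the grasp point. The pads swing forward as they close: fully open they stand 13 mm farther back than shut.
Start: joints at [0, 0.241, 0.005, 1.335, 0, 1.571], TCP at [0.5, -0, 0.206] pointing down, gripper open.
Joint ranges: [-2.72, 2.72], [-1.05, 1.87], [-1.09, 1.28], [-1.99, 2.15], [-1.42, 1.44], [-3.14, 3.14]. Speed limits (rad/s): [2.79, 2.79, 3.14, 3.14, 3.14, 3.14].

INTERFACE

Orientations are given as a unit quaternion [x, y, z, w].
In Python, from workcell import bot, vision, workorder, boxes_of gives the robot as it stands.
- The arm moves only by the tool send_rows, never from a script. Its argument "motion" is text: rows parted by semicolons, each of 5 numbers parted by spaces: the closure, from -1 (fully open) to 1 (shut), so that 0 is half open, then the shift along the tool's x, y, z in cm, then the turn about the tool's z in rad. In form: claw x y z twist; .... A call has 1 to 5 rows; each row is the pose to reach, as a shift and turn from the pose commanded when the call began, along the tool's axes at that moment; what a row does not reach only later rows make up. A row lasts 1/10 s, in which the tool goes at most 50 mm and 8.59 degrees, less where a joint would pass 70% of its speed; a pose out of reach is approached as far as the arm can. A call with a gripper value outside its range is refused whole. The fingers move at their own pace and stop on an object; the grip force is fixed at half the most. Time passes only in rows, so rows that repeat a pose let the fingers close. It gives the time, the measured TCP pose, the force, the opening and the grip force at its end, in the units of the state.
- bot.get_obs(): the state, without advancing time (a new reading comes with each control period).
- vision.camera(name): name is "scene" or "side" or "wrist"; returns the picture (384x512x3 uint8, red, green, blue); there is no depth.
- vision.camera_model(name): a dict with "fov_y" (degrees; the focal length in pixels is half the picture's height over the tangent of half this angle, whatever the lens; pixels are square), "cx", "cy" (the principal point, pixels), "world_from_camera" (4x4, takes a point from camera to world coordinates); the wrist camera has in their place "hand_eye" (4x4, takes a point from camera to tool coordinates, whose origin is the TCP and whose axes are the flange's). Camera axes: x right, y down, z forward; pixel columns grow to the right and rows downward; lengths in m; the calibration is good to about 2 mm. A picture is of the moment at which its call begins: read the wrist's pose just before it. camera_model takes no time and is no camera call.
- workorder.job_done(): hands the job in; it is judged then, once.
Trained networks look in the newest picture that a camera, given by its name, has taken for a name from the list of things; names that differ only in an ending like _2 or _b are one class to them, and where a whole thing is asked for, a point or a joint stands for the part that bears it (a point fixed in the world has none). Each returns a list of dicts, best first, with "conf" (0 to 1); they miss things now and then, are a little off and sometimes report something else, mostly with a low value. They report only what shows in the picture. A call takes as long as a camera call. They do not tell look-alikes from the thing itself.
- boxes_of(camera, target): "rect" ([centre column, centre row, width, height] in pixels, round what is visible of it).
The state is a dict: "clock": time; "joint_pos": joint angles; "joint_vel": joint speeds; "tau": joint torques, N m; "eef_pos": TCP position; "tool_rot": TCP orientation; "ft_force": force on the tool from outside, world axes, zero at the start; "ft_torque": the same for the moment, N m; "grip_width": finger opening in m; "grasp_force": force on a finger pad.
Only numpy, scipy, OpenCV 4.12 (cv2) and the standard library are available. Lean on these libraries where they do the work, as an engineer would, in place of code of your own. Each camera call takes 0.05 s, during which the arm holds its last target. There are 200 camera calls.

TASK

Pick up the aluminium stage plate by its blue tab, slide it in under the low light bar of the microscope with the tab towards you, and feel about with it until its hole finds the brass pin and the plate drops flat onto the stage, square to the stage. Let go and back away, without knocking the microscope or disturbing the jar, the beaker and the tray.

Things in the scene. Friction and masses are not known exactly. Their poses are not given: they have to be found in the camera images.
- scope: Fixed boom-stand microscope, turned up to 0.2 rad. Origin: underside of its grey stage block; x away from the robot, y left, z up (all scope values in mm in this frame). Block: x -115 to 115, y -100 to 210, its top (the stage) at z 25. Pillar, diameter 32, at x 20, y 180, up to z 385, with a clamp (60 mm cube, z 175 to 235) and a boom along y to the head at z 205.
- head (a point): Middle of the lower edge of the white head's front (scope x -45, y 0, z 165). The head covers x -45 to 100, y -55 to 55, z 165 to 235; black lens below it, diameter 60, at x 30, down to z 148; knob on its right to y -75. Eyepieces lean away above it, to z 320. An upright gripper on the seated plate's tab would hit it: lean the tool about 30 degrees, wrist towards the robot, already at pick-up.
- light_bar (a point): Centre of the underside of the low aluminium light bar across the stage (scope x 48, y 0, z 53: 28 mm above the stage). Bar: x 40 to 56, y -85 to 85, top z 69. Its posts at y -85 to -75 and 75 to 85 leave 150 mm free. The plate's hole end must pass under it, slid in from the robot's side.
- pin_spot (a point): Point on the stage top (scope x 30, y 0, z 25), axes as the scope, near which the fixed brass pin stands. The pin is adjustable: its axis is up to 10 mm from here along the scope's x and up to 10 mm along its y, not measured. Pin: 12 mm diameter, 9 mm high above the stage, the top 1.5 mm bevelled to 9 mm diameter.
- plate: Loose aluminium plate 150 x 110 x 6 mm (x, y, z), 0.2 to 0.35 kg, starts flat on the bench. Origin: centre of its underside; x runs from tab end to hole end. Through hole, 16 mm diameter, at x 35, y 0. Upright blue tab at x -66 to -34, 12 mm thick (y -6 to 6), z 6 to 50. Seated, it lies flat on the stage, pin through the hole, its x along the scope's x.
- plate_hole (a point): Centre of the plate's hole at the underside (plate x 35, y 0, z 0). While the plate rides on the pin this is about 9 mm above the stage; seated, level with it.
- plate_tab (a point): Grip point in the tab (plate x -50, y 0, z 34 mm, 28 mm above the plate's upper face and 16 mm below the tab's top). The tab is pinched across plate y.
- jar: Bystander: amber jar with black cap, 66 mm diameter, 95 mm high; origin centre of its underside.
- beaker: Bystander: white cup, 68 mm diameter, 85 mm high; origin centre of its underside.
- tray: Bystander: empty aluminium dissecting tray 160 x 220 x 35 mm (x, y, z); origin centre of its underside.
Things that resemble listed ones, but are neither listed nor needed, are in the scene too. Leave any brown or purple look-alike of the plate alone.

How it is judged:
On the way:
1. the plate's hole is brought over the stage, within 30 mm of the pin spot (horizontal distance between plate_hole and pin_spot below 0.03 m), for 0.1 s.
At the end, for the whole second after the job is handed in: The plate lies flat on the stage (within 2 mm and 1.7 degrees) with the pin through its hole (hole within 18 mm of the pin spot), tab towards the robot, square to the stage within 11 degrees, at rest and released (horizontal distance between plate_hole and pin_spot below 0.018 m and z of plate_hole in the frame of pin_spot below 0.002 m and x of plate_tab in the frame of pin_spot below -0.05 m and angle between plate's own z axis and vertical below 0.03 rad and angle between the x axis of plate and the x axis of scope, either way round below 0.2 rad and linear speed of plate below 0.01 m/s); the robot touches nothing.
It fails at once if the robot knocks the microscope (over 15 N) (contact force between the arm and scope above 15 N).
It fails at once if the fingers knock the microscope (over 15 N) (contact force between the fingers and scope above 15 N).
It fails at once if the jar is disturbed (moved over 20 mm) (distance of jar from where it was at the start of the episode above 0.02 m).
It fails at once if the beaker is disturbed (moved over 20 mm) (distance of beaker from where it was at the start of the episode above 0.02 m).
It fails at once if the tray is disturbed (moved over 20 mm) (distance of tray from where it was at the start of the episode above 0.02 m).
It also fails if it takes over 72 s, if anything falls off the work surface, if the arm or the gripper's body presses on something with over 40 N, if the wrist force passes 120 N, or if a joint passes its speed limit or range.

## Working session

There is one attempt and no reset: what is moved stays moved. The work goes in short steps, Python scripts to look and compute and a tool call to move; the robot and the scene stay as the last step left them, time stands still between calls to the robot, and variables do not carry over. Pictures are saved under pics/ and viewed, at most 10 in all, crops included, and the job is handed in when it is done.

Besides the shell and the picture viewer there is one more tool, called after "Call:" by a JSON object that holds its "api" and its "payload", one argument or row to a line. send_rows: Moves the arm, as the interface text tells. Its arguments: {"type":"object","properties":{"motion":{"type":"string"}},"required":["motion"]}

```bash
ls; mkdir -p pics; python3 - <<'E'
from workcell import bot, vision, workorder, boxes_of
import cv2,numpy as np
o=bot.get_obs();print(o['clock'],o['eef_pos'],o['tool_rot'],o['grip_width'])
ims=[]
for c in ['scene','side','wrist']:
    im=vision.camera(c);m=vision.camera_model(c);print(c,{k:np.round(v,4).tolist() for k,v in m.items()})
    cv2.imwrite(f'pics/{c}0.png',im[:,:,::-1])
    for t in ['scope','plate','head','light_bar','plate_tab','plate_hole','jar','beaker','tray']:
        try: print(c,t,[(np.round(d['rect']).tolist(),round(d['conf'],2)) for d in boxes_of(c,t)][:3])
        except Exception as e: print(c,t,e)
    ims.append(im)
E
```

```text
pics
0.0 [4.99302717e-01 2.05261190e-05 2.04604941e-01] [ 0.70710091  0.70711186 -0.00075352 -0.00074778] 0.08515888476535236
scene {'fov_y': 45.691, 'cx': 260.2307, 'cy': 206.6441, 'world_from_camera': [[0.231, 0.8002, -0.5535, 1.2935], [0.9729, -0.1869, 0.1359, -0.2265], [0.0053, -0.5699, -0.8217, 1.2711], [0.0, 0.0, 0.0, 1.0]]}
scene scope [([337.0, 216.0, 127.0, 125.0], 0.6)]
scene plate [([244.0, 187.0, 52.0, 39.0], 0.93), ([198.0, 231.0, 35.0, 47.0], 0.86), ([135.0, 255.0, 57.0, 46.0], 0.73)]
scene head [([337.0, 215.0, 128.0, 128.0], 0.91)]
scene light_bar [([340.0, 215.0, 129.0, 128.0], 0.87)]
scene plate_tab [([198.0, 232.0, 36.0, 45.0], 0.81), ([244.0, 187.0, 48.0, 38.0], 0.79)]
scene plate_hole [([200.0, 230.0, 38.0, 42.0], 0.84), ([233.0, 297.0, 22.0, 32.0], 0.72), ([132.0, 254.0, 56.0, 46.0], 0.56)]
scene jar [([232.0, 297.0, 23.0, 33.0], 0.86)]
scene beaker [([179.0, 296.0, 26.0, 32.0], 0.89)]
scene tray [([353.0, 155.0, 69.0, 51.0], 0.68)]
side {'fov_y': 43.2324, 'cx': 256.5804, 'cy': 197.5327, 'world_from_camera': [[-0.9539, -0.2001, 0.2236, 0.1914], [-0.2999, 0.6588,
[... 807 characters left out ...]
 [[-0.0001, -0.9462, -0.3235, 0.0834], [1.0, 0.0001, -0.0005, 0.0002], [0.0005, -0.3235, 0.9462, -0.1682], [0.0, 0.0, 0.0, 1.0]]}
wrist scope [([376.0, 87.0, 271.0, 174.0], 0.58)]
wrist plate [([134.0, 193.0, 138.0, 127.0], 0.78), ([248.0, 309.0, 109.0, 75.0], 0.71)]
wrist head [([376.0, 87.0, 272.0, 170.0], 0.7)]
wrist light_bar [([377.0, 86.0, 270.0, 173.0], 0.78), ([453.0, 296.0, 90.0, 71.0], 0.29)]
wrist plate_tab [([135.0, 192.0, 142.0, 127.0], 0.96), ([248.0, 310.0, 109.0, 76.0], 0.76)]
wrist plate_hole [([133.0, 195.0, 140.0, 126.0], 0.92), ([246.0, 309.0, 111.0, 78.0], 0.8)]
wrist jar [([451.0, 295.0, 95.0, 72.0], 0.85)]
wrist beaker [([420.0, 374.0, 34.0, 19.0], 0.67)]
wrist tray []
```

View pics/scene0.png

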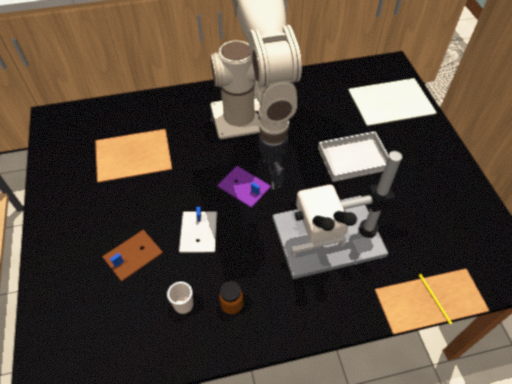

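View pics/side0.png

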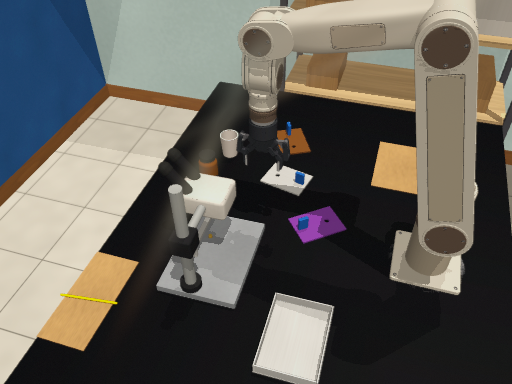

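The scene shows three plates: purple at (244,187), aluminium at (198,231) with its tab towards the robot, and brown at (132,254). The aluminium one fits the description, so I'll confirm it in an enlarged view.

```bash
cat > h.py <<'E'
from workcell import bot, vision, workorder, boxes_of
import cv2,numpy as np
from scipy.spatial.transform import Rotation as R
from scipy.optimize import least_squares
def cam(c,o=None):
    m=vision.camera_model(c);f=192/np.tan(np.radians(m['fov_y']/2))
    if c=='wrist':
        T=np.eye(4);T[:3,:3]=R.from_quat(o['tool_rot']).as_matrix();T[:3,3]=o['eef_pos'];T=T@np.array(m['hand_eye'])
    else: T=np.array(m['world_from_camera'])
    return f,m['cx'],m['cy'],T
def ray(C,u,v,z):
    f,cx,cy,T=C;d=T[:3,:3]@[(u-cx)/f,(v-cy)/f,1];return T[:3,3]+d*(z-T[2,3])/d[2]
def proj(C,P):
    f,cx,cy,T=C;q=(np.atleast_2d(P)-T[:3,3])@T[:3,:3];return q[:,:2]/q[:,2:]*f+[cx,cy]
E
python3 - <<'E'
from h import *
s=cv2.imread('pics/scene0.png');w=cv2.imread('pics/wrist0.png')
C=cam('scene')
for n,(u,v) in dict(al=(198,231),purple=(244,187),brown=(132,254),jar=(232,310),beaker=(179,308)).items(): print(n,ray(C,u,v,0.003).round(3))
for n,(u,v) in dict(bl=(291,280),br=(387,251),tl=(273,212)).items(): print(n,ray(C,u,v,0.025).round(3))
cr=cv2.resize(s[160:320,90:250],(400,400),interpolation=2)   
big=cv2.resize(w,(533,400))
cv2.imwrite('pics/a.png',np.hstack([cr[:, :260*400//400+140][:, :267],big]) if 0 else np.hstack([cv2.resize(cr,(267,267)).copy() if 0 else cr[:400,40:307],big]))
E
```

```text
al [ 0.487 -0.237  0.003]
purple [ 0.345 -0.053  0.003]
brown [ 0.524 -0.453  0.003]
jar [ 0.778 -0.182  0.003]
beaker [ 0.737 -0.332  0.003]
bl [0.735 0.008 0.025]
br [0.708 0.326 0.025]
tl [0.485 0.016 0.025]
```

View pics/a.png

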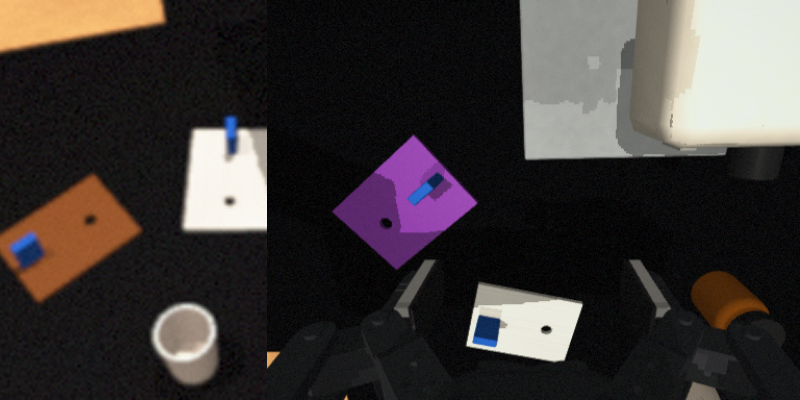

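Aluminium plate confirmed: it's at wrist picture (248,309), with its tab on the robot side and the hole away from it. Next I'll fit the plate and scope poses.

```bash
python3 - <<'E'
from h import *
s=cv2.imread('pics/scene0.png');d=cv2.imread('pics/side0.png');w=cv2.imread('pics/wrist0.png')
o=bot.get_obs();W=cam('wrist',o)
hsv=cv2.cvtColor(w,cv2.COLOR_BGR2HSV)
m=((hsv[...,2]>70)&(hsv[...,1]<70)|((hsv[...,0]>95)&(hsv[...,0]<125)&(hsv[...,1]>100)&(hsv[...,2]>60))).astype(np.uint8)
m[:255]=0;m[:,:185]=0;m[:,310:]=0
n,l,st,ce=cv2.connectedComponentsWithStats(m);k=1+np.argmax(st[1:,4]);print(st[k])
cs=max(cv2.findContours((l==k).astype(np.uint8),0,1)[0],key=cv2.contourArea)
q=cv2.approxPolyDP(cv2.convexHull(cs),5,True)[:,0];print(q.tolist())
for p in q: print(ray(W,*p,0.006).round(4))
print('stage corner',ray(W,247.5,152.5,.025).round(4),'edge',ray(W,243,0,.025).round(4), ray(W,444,146,.025).round(4))
A=cv2.resize(s[180:285,260:400],None,fx=2.85,fy=2.85,interpolation=2)
B=cv2.resize(d[165:310,145:280],None,fx=2.95,fy=2.95,interpolation=2)
H=max(A.shape[0],B.shape[0]);out=np.zeros((H,A.shape[1]+B.shape[1],3),np.uint8);out[:A.shape[0],:A.shape[1]]=A;out[:B.shape[0],A.shape[1]:]=B
print(out.shape,A.shape);cv2.imwrite('pics/b.png',out)
E
```

```text
[ 191  271  112   77 6156]
[[203, 272], [301, 289], [285, 346], [191, 332]]
[ 0.426  -0.1657  0.006 ]
[ 0.5685 -0.1948  0.006 ]
[ 0.5485 -0.3025  0.006 ]
[ 0.4013 -0.2746  0.006 ]
stage corner [0.4918 0.0121 0.025 ] edge [0.4884 0.1688 0.025 ] [0.723  0.0199 0.025 ]
(428, 797, 3) (299, 399, 3)
```

View pics/b.png

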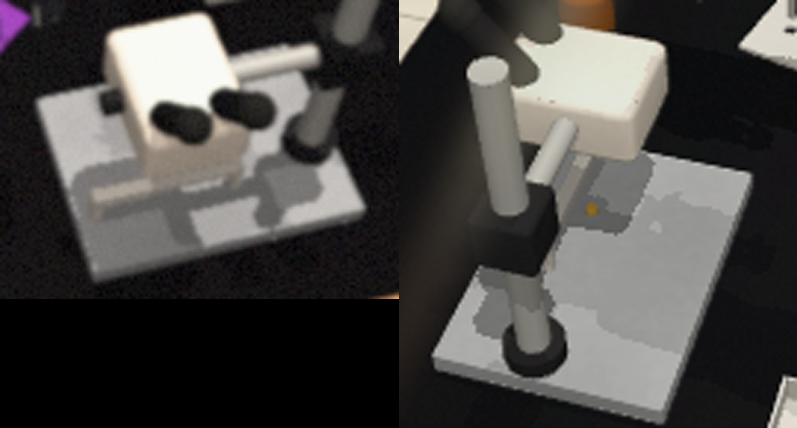

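The side crop shows the pin at (592,209), which is side pixel (210.4,235.8). The stage's top corners are clear in both crops.

```bash
python3 - <<'E'
from h import *
o=bot.get_obs();W=cam('wrist',o);S=cam('scene');D=cam('side')
a=lambda x,y:(260+(x+.5)/2.85-.5,180+(y+.5)/2.85-.5)
b=lambda x,y:(145+(x-399+.5)/2.95-.5,165+(y+.5)/2.95-.5)
obs=[(S,a(40,98),(-115,-100)),(S,a(97,272),(115,-100)),(S,a(363,209),(115,210)),(D,b(751,176),(-115,-100)),(D,b(662,411),(-115,210)),(D,b(434,358),(115,210)),(W,(247.5,152.5),(-115,-100))]
def T(p,P): 
    c,s_=np.cos(p[2]),np.sin(p[2]);P=np.array(P,float)
    return np.array([p[0]+c*P[0]-s_*P[1],p[1]+s_*P[0]+c*P[1],P[2]])
def f(p): return np.concatenate([(proj(C,T(p,(x/1e3,y/1e3,.025)))[0]-uv) for C,uv,(x,y) in obs])
r=least_squares(f,[.6,.12,0],loss='soft_l1');p=r.x;print('scope',p.round(4),f(p).round(1))
Pin=ray(D,*b(592,209),.032);print('pin',Pin.round(4))
i=R.from_euler('z',-p[2]).apply(Pin-[p[0],p[1],0]);print('pin in scope mm',(i*1e3).round(1),'spot',T(p,(.03,0,.025)).round(4))
# plate fit
q=np.array([[203,272],[301,289],[285,346],[191,332]]);M=[(-75,55),(75,55),(75,-55),(-75,-55)]
g=lambda p:np.concatenate([proj(W,T(p,(x/1e3,y/1e3,.004)))[0]-uv for uv,(x,y) in zip(q,M)])
r2=least_squares(g,[.487,-.237,-.2],loss='soft_l1');print('plate',r2.x.round(4),g(r2.x).round(1))
print('tab',T(r2.x,(-.05,0,.034)).round(4),proj(W,T(r2.x,(-.05,0,.05))),'hole px',proj(W,T(r2.x,(.035,0,.006))),'scene hole',proj(S,T(r2.x,(.035,0,.006))),'scene tab',proj(S,T(r2.x,(-.05,0,.05))))
E
```

```text
scope [0.6037 0.1154 0.0292] [-1.2 -0.1 -0.3  0.1  1.3 -1.  -0.  -0.9 -0.1  0.6 -1.8 -0.1 -0.2  0.1]
pin [0.6314 0.1144 0.032 ]
pin in scope mm [27.7 -1.7 32. ] spot [0.6337 0.1162 0.025 ]
plate [ 0.4858 -0.2361 -0.1972] [-1.8  0.2  0.9  0.3 -0.1  0.   0.4 -0.6]
tab [ 0.4368 -0.2263  0.034 ] [[208.05624396 328.83255439]] hole px [[267.64072434 315.54077638]] scene hole [[197.61415442 239.36565465]] scene tab [[197.26300887 209.82921175]]
```

The fits agree: the plate's predicted hole at wrist (267.6,315.5) matches the picture, and the pin is at about (0.631, 0.114). The rows have no tilt axis, so I'll test in free space what the arm does with an out-of-reach pose.

Call:
{"api": "send_rows", "payload": {
  "motion": "-1 -5 0 -4 0; -1 -10 0 -8 0; -1 -15 0 -12 0; -1 -20 0 -15 0; -1 -20 0 -15 0"
}}

```text
clock: 2.0
eef_pos: [0.4998, -0.2012, 0.3569]
tool_rot: [0.707, 0.707, 0.0, 0.0]
ft_force: [0.8, -0.1, 0.6]
grip_width: 0.0856
grasp_force: 0.0
```

Call:
{"api": "send_rows", "payload": {
  "motion": "-1 0 5 0 0; -1 0 10 0 0; -1 0 15 0 0; -1 0 20 0 0; -1 0 25 0 0"
}}

```text
clock: 2.5
eef_pos: [0.6927, -0.1899, 0.318]
tool_rot: [0.707, 0.707, 0.003, 0.005]
ft_force: [2.3, -0.6, -1.4]
grip_width: 0.0854
grasp_force: 0.0
```

```bash
python3 - <<'E'
from h import *
o=bot.get_obs();print(o['clock'],o['eef_pos'],o['joint_pos'].round(3) if hasattr(o['joint_pos'],'round') else o['joint_pos']);print(R.from_quat(o['tool_rot']).as_matrix().round(3))
E
```

```text
2.5 [ 0.69265053 -0.18986181  0.31804822] [-0.268  0.825  1.264  1.998  0.     1.303]
[[-0.     1.     0.011]
 [ 1.     0.    -0.003]
 [-0.003  0.011 -1.   ]]
```

Call:
{"api": "send_rows", "payload": {
  "motion": "-1 0 5 0 0; -1 0 10 0 0; -1 0 15 0 0; -1 0 20 0 0; -1 0 25 0 0"
}}

```text
clock: 3.0
eef_pos: [0.7648, -0.1686, 0.2685]
tool_rot: [0.707, 0.706, 0.021, 0.035]
ft_force: [-0.5, -1.0, 0.3]
grip_width: 0.0853
grasp_force: 0.0
```

```bash
python3 - <<'E'
from h import *
o=bot.get_obs();print(o['clock'],o['eef_pos'],o['joint_pos'].round(3) if hasattr(o['joint_pos'],'round') else o['joint_pos']);print(R.from_quat(o['tool_rot']).as_matrix().round(3))
E
```

```text
3.0 [ 0.76481642 -0.16855283  0.26853869] [-0.216  0.901  1.275  1.863 -0.002  1.355]
[[ 0.001  0.997  0.08 ]
 [ 1.     0.001 -0.019]
 [-0.019  0.08  -0.997]]
```

Call:
{"api": "send_rows", "payload": {
  "motion": "-1 0 4 -3 0; -1 0 8 -6 0; -1 0 12 -9 0; -1 0 16 -12 0; -1 0 20 -15 0"
}}

```text
clock: 3.5
eef_pos: [0.7736, -0.1454, 0.2986]
tool_rot: [0.706, 0.706, 0.036, 0.056]
ft_force: [0.2, 0.2, 0.2]
grip_width: 0.0855
grasp_force: 0.0
```

```bash
python3 - <<'E'
from h import *
o=bot.get_obs();print(o['clock'],o['eef_pos'],o['joint_pos'].round(3) if hasattr(o['joint_pos'],'round') else o['joint_pos']);print(R.from_quat(o['tool_rot']).as_matrix().round(3))
E
```

```text
3.5 [ 0.7736231  -0.1454164   0.29856262] [-0.184  0.863  1.275  1.85  -0.005  1.387]
[[ 0.002  0.992  0.129]
 [ 1.     0.002 -0.029]
 [-0.029  0.129 -0.991]]
```

Call:
{"api": "send_rows", "payload": {
  "motion": "-1 0 -5 0 0; -1 0 -10 0 0; -1 0 -15 0 0; -1 0 -20 0 0; -1 0 -20 0 0"
}}

```text
clock: 4.0
eef_pos: [0.5739, -0.1458, 0.2715]
tool_rot: [0.706, 0.706, 0.035, 0.055]
ft_force: [0.3, -1.2, 1.1]
grip_width: 0.085
grasp_force: 0.0
```

```bash
cat > st.py <<'E'
from h import *
o=bot.get_obs();print(o['clock'],np.round(o['eef_pos'],4),np.round(o['joint_pos'],3),np.round(o['ft_force'],1));print(R.from_quat(o['tool_rot']).as_matrix().round(3))
E
python3 st.py
```

```text
4.0 [ 0.5739 -0.1458  0.2715] [-0.251  0.297  0.242  1.384  0.004  1.32 ] [ 0.3 -1.2  1.1]
[[ 0.002  0.992  0.128]
 [ 1.     0.002 -0.029]
 [-0.029  0.128 -0.991]]
```

Tilt gained at the reach limit persists, so I can build up the lean there. I'll do it high above the scope, at y near 0, and twist towards the pinch direction on the way.

Call:
{"api": "send_rows", "payload": {
  "motion": "-1 0 0 -5 -0.15; -1 0 0 -10 -0.3; -1 5 0 -14 -0.45; -1 10 0 -18 -0.6; -1 15 0 -20 -0.75"
}}

```text
clock: 4.5
eef_pos: [0.552, -0.0181, 0.4553]
tool_rot: [0.396, 0.916, 0.013, 0.066]
ft_force: [2.0, -0.2, 0.7]
grip_width: 0.085
grasp_force: 0.0
```

```bash
python3 st.py
```

```text
4.5 [ 0.552  -0.0181  0.4553] [-0.017  0.293  0.72   1.865 -0.026  0.798] [ 2.  -0.2  0.7]
[[-0.677  0.724  0.131]
 [ 0.728  0.685 -0.029]
 [-0.111  0.076 -0.991]]
```

Call:
{"api": "send_rows", "payload": {
  "motion": "-1 -3 4 0.6 -0.15; -1 -6 8 1.2 -0.3; -1 -9 12 1.8 -0.45; -1 -12 16 2.4 -0.6; -1 -15 20 3 -0.75"
}}

```text
clock: 5.0
eef_pos: [0.6259, 0.0026, 0.4547]
tool_rot: [0.062, 0.997, -0.014, 0.037]
ft_force: [-0.3, 0.7, 0.3]
grip_width: 0.0854
grasp_force: 0.0
```

```bash
python3 st.py
```

```text
5.0 [0.6259 0.0026 0.4547] [ 0.022  0.624  1.274  2.149 -0.034  0.145] [-0.3  0.7  0.3]
[[-0.99   0.125  0.072]
 [ 0.123  0.992 -0.032]
 [-0.075 -0.023 -0.997]]
```

Call:
{"api": "send_rows", "payload": {
  "motion": "-1 -3 0.3 -3.8 0; -1 -6 0.6 -7.6 0; -1 -9 0.9 -11.4 0; -1 -12 1.2 -15.2 0; -1 -15 1.5 -19 0"
}}

```text
clock: 5.5
eef_pos: [0.6166, 0.0007, 0.4814]
tool_rot: [0.065, 0.996, -0.012, 0.059]
ft_force: [0.4, -0.0, -0.2]
grip_width: 0.0857
grasp_force: 0.0
```

```bash
python3 st.py
```

```text
5.5 [0.6166 0.0007 0.4814] [ 0.019  0.582  1.275  2.149 -0.034  0.149] [ 0.4 -0.  -0.2]
[[-0.985  0.132  0.115]
 [ 0.129  0.991 -0.032]
 [-0.119 -0.017 -0.993]]
```

Call:
{"api": "send_rows", "payload": {
  "motion": "-1 -1.4 1.6 -4.5 0; -1 -2.8 3.2 -9 0; -1 -4.2 4.8 -13.5 0; -1 -5.6 6.4 -18 0; -1 -7 8 -22.5 0"
}}

```text
clock: 6.0
eef_pos: [0.601, 0.0458, 0.5143]
tool_rot: [0.064, 0.994, -0.008, 0.087]
ft_force: [0.3, 0.4, -0.2]
grip_width: 0.0853
grasp_force: 0.0
```

```bash
python3 st.py
```

```text
6.0 [0.601  0.0458 0.5143] [ 0.1    0.528  1.275  2.149 -0.044  0.225] [ 0.3  0.4 -0.2]
[[-0.977  0.128  0.171]
 [ 0.126  0.992 -0.027]
 [-0.173 -0.005 -0.985]]
```

Call:
{"api": "send_rows", "payload": {
  "motion": "-1 -1.5 0.8 -4.6 0; -1 -3 1.5 -9.2 0; -1 -4.5 1.5 -13.8 0; -1 -6 1.5 -18.4 0; -1 -7.5 1.5 -23 0"
}}

```text
clock: 6.5
eef_pos: [0.5837, 0.0488, 0.5489]
tool_rot: [0.064, 0.991, -0.003, 0.115]
ft_force: [0.5, 0.2, 0.2]
grip_width: 0.0855
grasp_force: 0.0
```

Call:
{"api": "send_rows", "payload": {
  "motion": "-1 -1.8 0.8 -4.5 0; -1 -3.6 1.5 -9 0; -1 -5.4 1.5 -13.5 0; -1 -7.2 1.5 -18 0; -1 -9 1.5 -22.5 0"
}}

```text
clock: 7.0
eef_pos: [0.5652, 0.0508, 0.5816]
tool_rot: [0.062, 0.988, 0.001, 0.143]
ft_force: [-0.1, -0.2, -0.2]
grip_width: 0.0853
grasp_force: 0.0
```

Call:
{"api": "send_rows", "payload": {
  "motion": "-1 -2 0.8 -4.4 0; -1 -4 1.5 -8.8 0; -1 -6 1.5 -13.2 0; -1 -8 1.5 -17.6 0; -1 -10 1.5 -22 0"
}}

```text
clock: 7.5
eef_pos: [0.5464, 0.0509, 0.611]
tool_rot: [0.062, 0.984, 0.005, 0.169]
ft_force: [0.2, 0.3, -0.8]
grip_width: 0.0855
grasp_force: 0.0
```

```bash
python3 st.py
```

```text
7.5 [0.5464 0.0509 0.611 ] [ 0.123  0.361  1.275  2.149 -0.051  0.24 ] [ 0.2  0.3 -0.8]
[[-0.935  0.119  0.333]
 [ 0.123  0.992 -0.01 ]
 [-0.332  0.032 -0.943]]
```

Call:
{"api": "send_rows", "payload": {
  "motion": "-1 -2.2 1 -4.3 0; -1 -4.4 2 -8.6 0; -1 -6.6 2.5 -13 0; -1 -8.8 2.5 -17.4 0; -1 -11 2.5 -21.5 0"
}}

```text
clock: 8.0
eef_pos: [0.5271, 0.0566, 0.6374]
tool_rot: [0.061, 0.979, 0.01, 0.193]
ft_force: [-1.2, 0.3, -0.5]
grip_width: 0.0855
grasp_force: 0.0
```

Call:
{"api": "send_rows", "payload": {
  "motion": "-1 -2.3 1 -4.2 0; -1 -4.6 1.5 -8.4 0; -1 -6.9 1.5 -12.6 0; -1 -9.2 1.5 -16.8 0; -1 -11.5 1.5 -21 0"
}}

```text
clock: 8.5
eef_pos: [0.5075, 0.0535, 0.6626]
tool_rot: [0.06, 0.974, 0.014, 0.216]
ft_force: [0.6, -0.8, -0.1]
grip_width: 0.0855
grasp_force: 0.0
```

Call:
{"api": "send_rows", "payload": {
  "motion": "-1 -2.4 1 -4.1 0; -1 -4.8 1.5 -8.2 0; -1 -7.2 1.5 -12.4 0; -1 -9.6 1.5 -16.6 0; -1 -12 1.5 -20.8 0"
}}

```text
clock: 9.0
eef_pos: [0.4875, 0.0502, 0.686]
tool_rot: [0.059, 0.969, 0.018, 0.239]
ft_force: [0.2, 0.7, 1.0]
grip_width: 0.0855
grasp_force: 0.0
```

```bash
python3 st.py
```

```text
9.0 [0.4875 0.0502 0.686 ] [ 0.143  0.217  1.275  2.149 -0.06   0.25 ] [0.2 0.7 1. ]
[[-0.879  0.106  0.465]
 [ 0.123  0.992  0.006]
 [-0.461  0.062 -0.885]]
```

Call:
{"api": "send_rows", "payload": {
  "motion": "-1 2.4 -2.4 3.4 -0.13; -1 4.8 -4.9 6.9 -0.13; -1 7.2 -7.3 10.4 -0.13; -1 9.6 -9.8 13.8 -0.13; -1 12 -12.2 17.3 -0.134"
}}

```text
clock: 9.5
eef_pos: [0.4564, -0.0353, 0.51]
tool_rot: [-0.006, 0.971, 0.002, 0.239]
ft_force: [0.7, -0.8, 0.5]
grip_width: 0.0851
grasp_force: 0.0
```

Call:
{"api": "send_rows", "payload": {
  "motion": "-1 2.7 -2.1 3.4 0; -1 5.4 -4.2 6.9 0; -1 8.1 -6.3 10.4 0; -1 10.8 -8.4 13.8 0; -1 13.5 -10.5 17.3 0"
}}

```text
clock: 10.0
eef_pos: [0.4183, -0.1409, 0.2944]
tool_rot: [-0.006, 0.971, 0.001, 0.239]
ft_force: [0.8, -0.8, 0.3]
grip_width: 0.0853
grasp_force: 0.0
```

Call:
{"api": "send_rows", "payload": {
  "motion": "-1 2.7 -2.1 3.4 0; -1 5.4 -4.2 6.9 0; -1 8.1 -6.4 10.4 0; -1 8.1 -6.4 10.4 0"
}}

```text
clock: 10.4
eef_pos: [0.3911, -0.203, 0.1591]
tool_rot: [-0.003, 0.972, 0.005, 0.233]
ft_force: [-0.9, 0.3, -0.3]
grip_width: 0.0855
grasp_force: 0.0
```

```bash
python3 st.py; python3 - <<'E'
from h import *
o=bot.get_obs();w=vision.camera('wrist');W=cam('wrist',o)
im=w[:,:,::-1].copy();cv2.imwrite('pics/wrist1.png',im)
def T(p,P):
    return R.from_euler('z',p[2]).apply(P)+[p[0],p[1],0]
p=[.4858,-.2361,-.1972]
for P in [(-.05,0,.05),(.035,0,.006)]:
    u=proj(W,T(p,P))[0];print(u);cv2.circle(im,tuple(int(x) for x in u),4,(0,0,255),1)
cv2.imwrite('pics/w1.png',im)
E
```

```text
10.4 [ 0.3911 -0.203   0.1591] [-0.708 -0.131 -0.636  0.703  0.308 -0.656] [-0.9  0.3 -0.3]
[[-0.891 -0.008  0.454]
 [-0.003  1.     0.011]
 [-0.454  0.009 -0.891]]
[229.4434321  168.60562783]
[221.63930457 194.39868997]
```

View pics/w1.png

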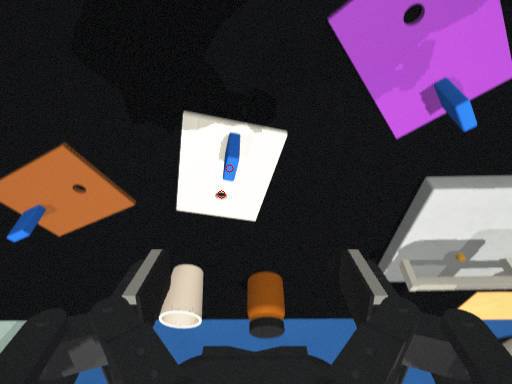

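The wrist view confirms the fit: the marker falls on the hole at (221,195), and the tab is at (231,158). The pin also shows at (461,257), just in front of the light bar. Going down to the tab.

Call:
{"api": "send_rows", "payload": {
  "motion": "-1 0.8 -1.2 3 0; -1 1.6 -2.5 7 0; -1 1.6 -2.5 11 0; -1 1.6 -2.5 14 0; -1 1.6 -2.5 15 0"
}}

```text
clock: 10.95
eef_pos: [0.4539, -0.228, 0.0256]
tool_rot: [-0.007, 0.971, 0.002, 0.239]
ft_force: [-0.9, -0.0, -0.1]
grip_width: 0.0856
grasp_force: 0.0
```

```bash
python3 st.py; python3 - <<'E'
from h import *
# pin from wrist1
m=vision.camera_model('wrist');f=192/np.tan(np.radians(m['fov_y']/2))
T=np.eye(4);Rm=np.array([[-.891,-.008,.454],[-.003,1,.011],[-.454,.009,-.891]]);T[:3,:3]=R.from_matrix(Rm).as_matrix();T[:3,3]=[.3911,-.203,.1591]
W=(f,m['cx'],m['cy'],T@np.array(m['hand_eye']))
im=cv2.imread('pics/wrist1.png');h=cv2.cvtColor(im,cv2.COLOR_BGR2HSV)
k=(h[...,0]>12)&(h[...,0]<28)&(h[...,1]>120);k[:245]=0;k[275:]=0;k[:,440:480]&=True;k[:,:440]=False;k[:,480:]=False
ys,xs=np.nonzero(k);print(len(xs),xs.min(),xs.max(),ys.min(),ys.max());print(ray(W,xs.mean(),ys.mean(),.031).round(4))
E
```

```text
10.95 [ 0.4539 -0.228   0.0256] [-0.653  0.212 -0.73   0.239  0.292 -0.609] [-0.9 -0.  -0.1]
[[-0.886 -0.014  0.464]
 [-0.012  1.     0.007]
 [-0.464  0.001 -0.886]]
59 456 465 253 260
[0.6319 0.1122 0.031 ]
```

Call:
{"api": "send_rows", "payload": {
  "motion": "-1 0 0 0 0; -1 0 0 0 0"
}}

```text
clock: 11.15
eef_pos: [0.4535, -0.229, 0.028]
tool_rot: [-0.007, 0.971, 0.001, 0.24]
ft_force: [-0.2, -0.7, -0.2]
grip_width: 0.0856
grasp_force: 0.0
```

Call:
{"api": "send_rows", "payload": {
  "motion": "-1 1.1 0.3 0.5 0; -1 1.1 0.3 0.5 0; -0.5 1.1 0.3 0.5 0; 0.2 1.1 0.3 0.5 0; 1 1.1 0.3 0.5 0"
}}

```text
clock: 11.65
eef_pos: [0.4455, -0.2263, 0.0178]
tool_rot: [-0.006, 0.971, 0.001, 0.24]
ft_force: [-0.2, 0.0, -0.5]
grip_width: 0.0443
grasp_force: 0.0
```

Call:
{"api": "send_rows", "payload": {
  "motion": "1 0 0 0 0; 1 0 0 0 0; 1 0 0 0 0; 1 0 0 0 0; 1 0 0 0 0"
}}

```text
clock: 12.15
eef_pos: [0.4459, -0.226, 0.0175]
tool_rot: [-0.006, 0.971, 0.001, 0.24]
ft_force: [1.8, 0.8, 3.3]
grip_width: 0.0097
grasp_force: 62.5
```

```bash
python3 st.py; python3 - <<'E'
from h import *
im=vision.camera('wrist');cv2.imwrite('pics/w2.png',im[:,:,::-1])
im2=vision.camera('side');cv2.imwrite('pics/s2.png',im2[:,:,::-1])
E
```

```text
12.15 [ 0.4459 -0.226   0.0175] [-0.662  0.217 -0.759  0.204  0.295 -0.616] [1.8 0.8 3.3]
[[-0.885 -0.013  0.466]
 [-0.011  1.     0.006]
 [-0.466 -0.    -0.885]]
```

View pics/w2.png

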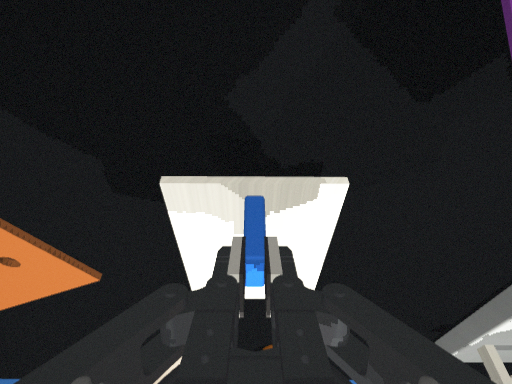

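The plate has squared itself to the gripper: its robot-side edge is level at row 179, and the tab is pinched at (255,245). Lifting, then checking grip and droop.

Call:
{"api": "send_rows", "payload": {
  "motion": "1 -0.8 0 -1.9 0; 1 -1.6 0 -3.7 0; 1 -2.4 0 -5.6 0; 1 -3.1 0 -7.4 0; 1 -3.1 0 -7.4 0"
}}

```text
clock: 12.75
eef_pos: [0.4375, -0.2264, 0.0975]
tool_rot: [-0.006, 0.971, 0.0, 0.239]
ft_force: [1.4, -0.3, -2.5]
grip_width: 0.0096
grasp_force: 61.9
```

```bash
python3 st.py; cat > pl.py <<'E'
from h import *
import sys
# fit plate pose in tool frame from its robot-side edge corners: unknown x0 (grip offset), pitch about tool y, height fixed by tab
def edge(im):
    h=cv2.cvtColor(im,cv2.COLOR_BGR2HSV);m=((h[...,2]>110)&(h[...,1]<70)).astype(np.uint8)
    m[:120]=0;m[:,:130]=0;m[:,380:]=0
    n,l,st,ce=cv2.connectedComponentsWithStats(m);k=1+np.argmax(st[1:,4]);mm=l==k
    ys,xs=np.nonzero(mm);out=[]
    top=ys.min();
    for xx in range(150,370,10):
        c=np.nonzero(mm[:,xx])[0]
        if len(c): out.append((xx,c.min()))
    return st[k],out,mm
for f in sys.argv[1:]:
    s,e,mm=edge(cv2.imread(f));print(f,s,e)
E
python3 - <<'E'
from h import *
im=vision.camera('wrist');cv2.imwrite('pics/w3.png',im[:,:,::-1])
im2=vision.camera('side');cv2.imwrite('pics/s3.png',im2[:,:,::-1])
E
python3 pl.py pics/w2.png pics/w3.png
```

```text
12.75 [ 0.4375 -0.2264  0.0975] [-0.674  0.051 -0.662  0.471  0.297 -0.628] [ 1.4 -0.3 -2.5]
[[-0.886 -0.012  0.464]
 [-0.011  1.     0.004]
 [-0.464 -0.002 -0.886]]
pics/w2.png [  159   176   191   115 14069] [(160, np.int64(179)), (170, np.int64(176)), (180, np.int64(176)), (190, np.int64(176)), (200, np.int64(176)), (210, np.int64(176)), (220, np.int64(176)), (230, np.int64(176)), (240, np.int64(176)), (250, np.int64(176)), (260, np.int64(176)), (270, np.int64(177)), (280, np.int64(177)), (290, np.int64(177)), (300, np.int64(177)), (310, np.int64(177)), (320, np.int64(177)), (330, np.int64(177)), (340, np.int64(177))]
pics/w3.png [  157   175   191   117 14057] [(160, np.int64(178)), (170, np.int64(177)), (180, np.int64(177)), (190, np.int64(177)), (200, np.int64(177)), (210, np.int64(177)), (220, np.int64(177)), (230, np.int64(177)), (240, np.int64(177)), (250, np.int64(176)), (260, np.int64(176)), (270, np.int64(176)), (280, np.int64(176)), (290, np.int64(176)), (300, np.int64(176)), (310, np.int64(176)), (320, np.int64(175)), (330, np.int64(175)), (340, np.int64(175))]
```

```bash
python3 - <<'E'
from h import *
m=vision.camera_model('wrist');f=192/np.tan(np.radians(m['fov_y']/2))
T=np.eye(4);T[:3,:3]=np.array([[-.885,-.013,.466],[-.011,1,.006],[-.466,0,-.885]]);T[:3,3]=[.4459,-.226,.0175]
W=(f,m['cx'],m['cy'],T@np.array(m['hand_eye']))
for u in [(161,180),(347,180.5),(254,180)]: print(ray(W,*u,.006).round(4))   # top-face edge
for u in [(162,176),(346,176.5),(254,176)]: print(ray(W,*u,.0).round(4))     # bottom edge
print(proj(W,[[.387,-.226,.05],[.371,-.226,.05]]))
E
```

```text
[ 0.4142 -0.2797  0.006 ]
[ 0.4132 -0.1733  0.006 ]
[ 0.4135 -0.2265  0.006 ]
[ 0.4168 -0.281   0.    ]
[ 0.4158 -0.172   0.    ]
[ 0.4161 -0.2265  0.    ]
[[255.8440496  209.46469479]
 [256.55677136 181.45801556]]
```

Grip is firm with no droop. The hole is about 88 mm ahead of the grasp point. Carrying it over in front of the scope.

Call:
{"api": "send_rows", "payload": {
  "motion": "1 0 4 0 0; 1 0 8.5 0 0; 1 -0.1 13 0 0; 1 -0.2 17.5 0 0; 1 -0.2 22 0 0"
}}

```text
clock: 13.35
eef_pos: [0.4346, -0.0045, 0.0954]
tool_rot: [-0.005, 0.971, 0.001, 0.237]
ft_force: [1.4, -1.0, -2.1]
grip_width: 0.0098
grasp_force: 61.9
```

Call:
{"api": "send_rows", "payload": {
  "motion": "1 0 4 0 0; 1 0 8 0 0; 1 -0.1 11.5 0 0; 1 -0.1 11.5 0 0; 1 -0.1 11.5 0 0"
}}

```text
clock: 13.85
eef_pos: [0.4344, 0.1098, 0.0958]
tool_rot: [-0.008, 0.972, 0.001, 0.237]
ft_force: [-0.4, -1.1, -2.8]
grip_width: 0.01
grasp_force: 61.7
```

```bash
python3 st.py
```

```text
13.85 [0.4344 0.1098 0.0958] [ 0.364 -0.082 -0.805  0.395 -0.159  0.311] [-0.4 -1.1 -2.8]
[[-0.888 -0.016  0.46 ]
 [-0.015  1.     0.006]
 [-0.46  -0.002 -0.888]]
```

Call:
{"api": "send_rows", "payload": {
  "motion": "1 0.6 0.1 1.2 0; 1 1.2 0.2 2.4 0; 1 1.8 0.2 3.5 0; 1 1.8 0.2 3.5 0"
}}

```text
clock: 14.25
eef_pos: [0.4337, 0.1085, 0.0554]
tool_rot: [-0.005, 0.972, -0.0, 0.236]
ft_force: [-0.7, -0.1, -2.9]
grip_width: 0.01
grasp_force: 61.7
```

Call:
{"api": "send_rows", "payload": {
  "motion": "1 -1.9 0 1 0; 1 -3.8 -0.1 2 0; 1 -5.7 -0.1 3 0; 1 -7.6 -0.1 4 0; 1 -9.4 -0.2 4.9 0"
}}

```text
clock: 14.75
eef_pos: [0.5434, 0.1089, 0.0588]
tool_rot: [-0.005, 0.971, 0.001, 0.238]
ft_force: [-0.7, -0.8, -2.3]
grip_width: 0.01
grasp_force: 61.7
```

```bash
python3 st.py; python3 - <<'E'
from h import *
o=bot.get_obs()
a=vision.camera('wrist')[:,:,::-1];d=vision.camera('side')[:,:,::-1]
cv2.imwrite('pics/w4.png',a);cv2.imwrite('pics/s4.png',d)
B=cv2.resize(d[180:300,150:290],None,fx=3.3,fy=3.3,interpolation=2)
A=cv2.resize(a,(336,252));out=np.zeros((B.shape[0],B.shape[1]+336,3),np.uint8);out[:,:B.shape[1]]=B;out[:252,B.shape[1]:]=A
print(out.shape);cv2.imwrite('pics/c4.png',out)
E
```

```text
14.75 [0.5434 0.1089 0.0588] [ 0.268  0.185 -0.649  0.269 -0.119  0.23 ] [-0.7 -0.8 -2.3]
[[-0.886 -0.01   0.463]
 [-0.009  1.     0.004]
 [-0.463 -0.    -0.886]]
(396, 798, 3)
```

View pics/c4.png

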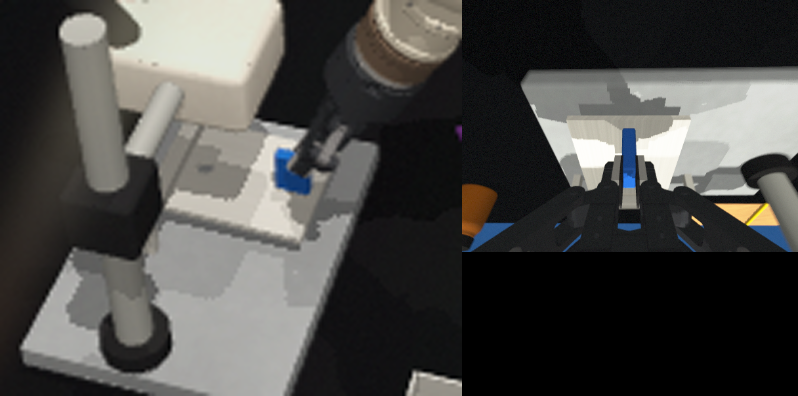

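The plate is in under the bar, and its hole shows in the side crop at (205,168), which is side pixel (211.8,230.6). The same camera saw the pin, so calibration errors cancel.

```bash
python3 - <<'E'
from h import *
D=cam('side');o=bot.get_obs();zt=o['eef_pos'][2]-.0175+.006
d=cv2.imread('pics/s4.png');g=cv2.cvtColor(d,cv2.COLOR_BGR2GRAY)
print(g[224:238,204:220])
s=cv2.imread('pics/side0.png');h=cv2.cvtColor(s,cv2.COLOR_BGR2HSV)[228:244,200:220]
k=(h[...,0]>10)&(h[...,0]<30)&(h[...,1]>110);ys,xs=np.nonzero(k);print('pin px',len(xs),xs.mean()+200,ys.mean()+228,xs.min()+200,xs.max()+200,ys.min()+228,ys.max()+228)
P=ray(D,xs.mean()+200,ys.mean()+228,.030);H=ray(D,211.8,230.6,zt-.002)
print('pin',P.round(4),'hole',H.round(4),'move',(P-H).round(4),'hole by tool',o['eef_pos'][0]-.0088+.088,o['eef_pos'][1]+.001)
E
```

```text
[[126 126 129 104 106 124 126 127 127 128 128 153 154 154 153 153]
 [126 127 117 102 119 128 128 127 126 125 125 127 127 153 156 156]
 [126 125 103 106 124 126 126 127 128 127 127 126 126 152 153 155]
 [126 117 102 118 126 126 126 126 126 125 126 127 153 157 157 156]
 [125 103 106 126 127 127 126 126 127 126 126 126 152 155 155 156]
 [118 103 118 127 128 125 119 125 124 124 121 126 127 127 127 153]
 [103 107 125 127 126 117 107  97  95  95 107 124 126 125 125 127]
 [102 118 126 128 128 126  99  95  94  94 111 125 127 127 127 125]
 [107 126 126 126 126 126 119 117 111 120 125 126 126 126 126 126]
 [119 127 127 128 127 127 126 125 125 125 126 126 127 126 126 126]
 [126 128 127 127 127 127 127 127 127 126 126 126 126 126 126 126]
 [127 128 128 128 128 127 127 127 127 126 127 127 126 126 126 126]
 [127 127 126 127 128 128 128 127 127 127 126 126 126 126 127 126]
 [132 127 127 127 127 127 127 127 127 127 127 127 127 127 127 126]]
pin px 12 210.0 235.5 209 211 234 237
pin [0.6325 0.1128 0.03  ] hole [0.6278 0.1064 0.0467] move [ 0.0047  0.0064 -0.0167] hole by tool 0.6252980201169455 0.11025194855399043
```

Call:
{"api": "send_rows", "payload": {
  "motion": "1 -0.2 0.5 0.8 0; 1 -0.2 0.5 0.8 0; 1 -0.2 0.5 0.8 0"
}}

```text
clock: 15.15
eef_pos: [0.5468, 0.1153, 0.0519]
tool_rot: [-0.006, 0.971, 0.001, 0.238]
ft_force: [-0.8, 0.1, -2.9]
grip_width: 0.01
grasp_force: 61.7
```

Call:
{"api": "send_rows", "payload": {
  "motion": "1 0.1 0 0.2 0; 1 0.2 0 0.35 0; 1 0.2 0 0.35 0"
}}

```text
clock: 15.45
eef_pos: [0.5478, 0.1158, 0.0489]
tool_rot: [-0.006, 0.971, 0.002, 0.239]
ft_force: [-0.6, -1.0, 0.2]
grip_width: 0.0097
grasp_force: 62.1
```

```bash
python3 st.py
```

```text
15.45 [0.5478 0.1158 0.0489] [ 0.28   0.213 -0.649  0.241 -0.123  0.238] [-0.6 -1.   0.2]
[[-0.886 -0.013  0.464]
 [-0.011  1.     0.006]
 [-0.464  0.    -0.886]]
```

Contact force of about 3 N: the plate is riding on the pin. Now feeling forward.

Call:
{"api": "send_rows", "payload": {
  "motion": "1 -0.1 0 0.05 0; 1 -0.2 0 0.1 0; 1 -0.27 0 0.14 0; 1 -0.27 0 0.14 0"
}}

```text
clock: 15.85
eef_pos: [0.5514, 0.1156, 0.0489]
tool_rot: [-0.006, 0.971, 0.002, 0.239]
ft_force: [-0.2, -0.5, -2.2]
grip_width: 0.0094
grasp_force: 61.8
```

Call:
{"api": "send_rows", "payload": {
  "motion": "1 0 -0.15 0 0; 1 0 -0.3 0 0; 1 0 -0.3 0 0"
}}

```text
clock: 16.15
eef_pos: [0.5511, 0.1125, 0.0488]
tool_rot: [-0.006, 0.971, 0.002, 0.239]
ft_force: [0.5, 0.4, -1.0]
grip_width: 0.0097
grasp_force: 61.7
```

```bash
python3 st.py;  python3 - <<'E'
from h import *
d=vision.camera('side')[:,:,::-1];cv2.imwrite('pics/s5.png',d);g=cv2.cvtColor(d,cv2.COLOR_BGR2GRAY);print(g[224:240,204:222])
E
```

```text
16.15 [0.5511 0.1125 0.0488] [ 0.271  0.217 -0.643  0.242 -0.119  0.23 ] [ 0.5  0.4 -1. ]
[[-0.886 -0.012  0.464]
 [-0.011  1.     0.006]
 [-0.464  0.    -0.886]]
[[126 126 129 103 105 124 125 152 154 155 155 155 155 155 155 155 155 155]
 [126 127 117 103 117 125 150 153 154 154 154 155 155 155 155 156 156 156]
 [126 125 103 106 126 127 152 153 153 153 153 153 154 154 154 155 156 156]
 [126 117 103 117 125 152 131 153 130 153 154 153 153 153 153 154 154 154]
 [125 103 106 126 127 127 125 126 125 127 128 153 155 154 154 153 154 154]
 [118 103 117 126 127 128 128 128 127 126 125 125 126 152 154 155 155 155]
 [103 107 126 127 126 126 126 126 127 127 128 128 153 155 155 153 154 155]
 [103 118 126 127 127 127 127 127 126 126 125 126 153 156 157 157 157 156]
 [107 127 128 128 127 122 126 128 124 126 127 127 152 154 154 154 155 156]
 [118 125 127 127 121 113 115 104 109 117 125 125 127 127 127 127 152 155]
 [125 127 127 126 112 104 103 100  97 117 126 127 126 125 124 124 126 126]
 [125 126 126 127 126 112 109 109 110 124 125 126 126 127 126 127 126 126]
 [127 127 126 126 126 124 126 126 126 127 127 126 126 126 126 126 127 127]
 [127 127 127 126 126 127 126 126 126 125 125 126 126 126 127 127 126 126]
 [128 127 128 127 127 127 127 126 127 127 125 126 126 125 125 126 126 126]
 [137 128 128 128 128 127 127 127 126 126 125 127 127 127 127 126 126 126]]
```

Call:
{"api": "send_rows", "payload": {
  "motion": "1 0.05 0 0.1 0; 1 0.1 0 0.18 0; 1 0.1 0 0.18 0"
}}

```text
clock: 16.5
eef_pos: [0.5513, 0.1128, 0.0468]
tool_rot: [-0.006, 0.971, 0.002, 0.239]
ft_force: [0.2, 0.7, -2.4]
grip_width: 0.0103
grasp_force: 61.7
```

```bash
python3 st.py;  python3 - <<'E'
from h import *
d=cv2.imread('pics/s5.png');h=cv2.cvtColor(d,cv2.COLOR_BGR2HSV);print(h[231:237,206:216,0]);print(h[231:237,206:216,1])
E
```

```text
16.5 [0.5513 0.1128 0.0468] [ 0.271  0.221 -0.646  0.235 -0.119  0.23 ] [ 0.2  0.7 -2.4]
[[-0.886 -0.012  0.464]
 [-0.011  1.     0.006]
 [-0.464  0.    -0.886]]
[[19 21 20 21 23 23 20 20 19 20]
 [19 23 21 20 20 18 22 23 23 23]
 [23 20 19 20 20 17 25 20 16 20]
 [21 21 20 20 21 21 25 21 19 23]
 [18 21 21 20 21 21 20 18 18 20]
 [20 22 20 20 18 18 18 23 23 20]]
[[ 22  25  23  25  24  24  24  24  22  24]
 [ 21  23  25  24  24  23  22  24  24  24]
 [ 24  23  22  20  58  17  14  25  22  24]
 [ 25  25  53 167 185 144  16  21  22  24]
 [ 24  25  25 128 142 142  62  26  24  24]
 [ 24  22  24  24  25  25  25  24  24  24]]
```

The picture shows brass inside the hole (columns 209-211, rows 234-235) and there's no contact force, so the pin is in the hole. Lowering.

Call:
{"api": "send_rows", "payload": {
  "motion": "1 0.05 0 0.1 0; 1 0.1 0 0.18 0; 1 0.14 0 0.27 0; 1 0.14 0 0.27 0"
}}

```text
clock: 16.9
eef_pos: [0.5512, 0.1128, 0.0437]
tool_rot: [-0.006, 0.971, 0.002, 0.239]
ft_force: [1.4, 0.4, -2.0]
grip_width: 0.0097
grasp_force: 61.7
```

```bash
python3 st.py
```

```text
16.9 [0.5512 0.1128 0.0437] [ 0.271  0.227 -0.649  0.226 -0.119  0.23 ] [ 1.4  0.4 -2. ]
[[-0.886 -0.012  0.464]
 [-0.011  1.     0.006]
 [-0.464  0.    -0.886]]
```

Call:
{"api": "send_rows", "payload": {
  "motion": "1 0.03 0 0.06 0; 1 0.06 0 0.11 0; 1 0.06 0 0.11 0"
}}

```text
clock: 17.2
eef_pos: [0.5514, 0.1127, 0.0427]
tool_rot: [-0.006, 0.971, 0.002, 0.239]
ft_force: [0.8, -0.1, -2.1]
grip_width: 0.0096
grasp_force: 61.7
```

```bash
python3 st.py
```

```text
17.2 [0.5514 0.1127 0.0427] [ 0.271  0.229 -0.651  0.222 -0.119  0.231] [ 0.8 -0.1 -2.1]
[[-0.885 -0.012  0.465]
 [-0.011  1.     0.006]
 [-0.465  0.    -0.885]]
```

Call:
{"api": "send_rows", "payload": {
  "motion": "1 0.03 0 0.06 0; 1 0.05 0 0.1 0; 1 0.05 0 0.1 0"
}}

```text
clock: 17.5
eef_pos: [0.552, 0.1124, 0.0423]
tool_rot: [-0.006, 0.971, 0.001, 0.24]
ft_force: [2.3, -2.1, 3.4]
grip_width: 0.0098
grasp_force: 62.3
```

Call:
{"api": "send_rows", "payload": {
  "motion": "0 0 0 0 0; -0.3 0 0 0 0; -0.3 0 0 0 0; -0.3 0 0 0 0"
}}

```text
clock: 17.9
eef_pos: [0.5506, 0.1128, 0.041]
tool_rot: [-0.006, 0.971, 0.002, 0.239]
ft_force: [0.0, 0.4, -0.7]
grip_width: 0.0556
grasp_force: 0.0
```

```bash
python3 st.py; python3 - <<'E'
from h import *
a=vision.camera('wrist')[:,:,::-1];d=vision.camera('side')[:,:,::-1]
cv2.imwrite('pics/w6.png',a);cv2.imwrite('pics/s6.png',d)
B=cv2.resize(d[180:300,150:290],None,fx=3.3,fy=3.3,interpolation=2)
A=cv2.resize(a,(336,252));out=np.zeros((B.shape[0],B.shape[1]+336,3),np.uint8);out[:,:B.shape[1]]=B;out[:252,B.shape[1]:]=A
cv2.imwrite('pics/c6.png',out)
E
```

```text
17.9 [0.5506 0.1128 0.041 ] [ 0.271  0.231 -0.653  0.219 -0.119  0.23 ] [ 0.   0.4 -0.7]
[[-0.886 -0.013  0.463]
 [-0.011  1.     0.006]
 [-0.463  0.    -0.886]]
```

View pics/c6.png

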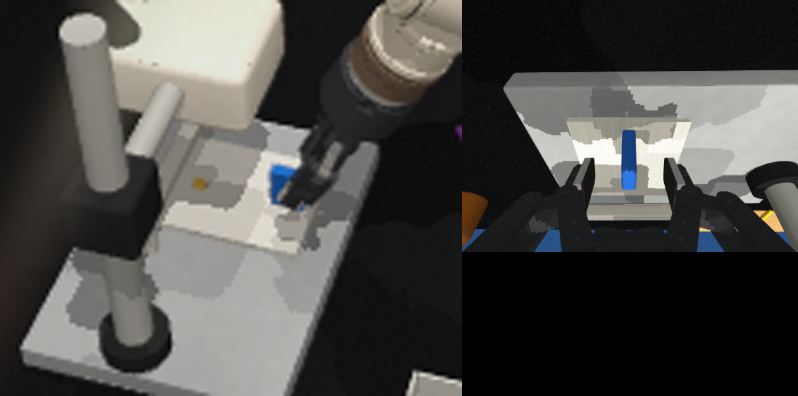

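Contact came at the expected seat height. The plate lies flat with brass showing in the hole at (200,183) in the side crop, and the fingers are clear of the tab. Backing out along the tool axis.

Call:
{"api": "send_rows", "payload": {
  "motion": "-0.3 0 0 -2 0; -0.3 0 0 -5 0; -0.3 0.5 0 -9 0; -0.3 1.5 0 -13 0; -0.3 3 0 -16 0"
}}

```text
clock: 18.5
eef_pos: [0.4503, 0.1117, 0.1717]
tool_rot: [-0.006, 0.971, 0.002, 0.24]
ft_force: [0.8, 0.1, 1.1]
grip_width: 0.0554
grasp_force: 0.0
```

Call:
{"api": "send_rows", "payload": {
  "motion": "-0.3 0 0 0 0; -0.3 0 0 0 0; -0.3 0 0 0 0; -0.3 0 0 0 0"
}}

```text
clock: 18.9
eef_pos: [0.4502, 0.1112, 0.168]
tool_rot: [-0.006, 0.971, 0.001, 0.238]
ft_force: [0.2, -0.7, -0.0]
grip_width: 0.0558
grasp_force: 0.0
```

```bash
python3 st.py; python3 - <<'E'
from h import *
a=vision.camera('wrist')[:,:,::-1];d=vision.camera('side')[:,:,::-1]
B=cv2.resize(d[180:300,150:290],None,fx=3.3,fy=3.3,interpolation=2)
A=cv2.resize(a,(336,252));out=np.zeros((B.shape[0],B.shape[1]+336,3),np.uint8);out[:,:B.shape[1]]=B;out[:252,B.shape[1]:]=A
cv2.imwrite('pics/c7.png',out)
E
```

```text
18.9 [0.4502 0.1112 0.168 ] [ 0.352 -0.156 -0.645  0.624 -0.155  0.304] [ 0.2 -0.7 -0. ]
[[-0.887 -0.012  0.462]
 [-0.011  1.     0.005]
 [-0.462 -0.    -0.887]]
```

View pics/c7.png

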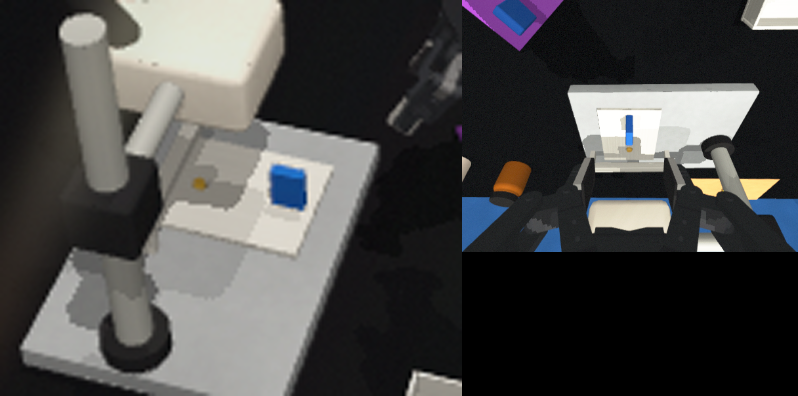

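The plate is flat and square on the stage with the pin in its hole at (200,183), and the gripper is clear. Handing in.

```bash
python3 -c "
from workcell import workorder
print(workorder.job_done())"
```

```text
the job is handed in; nothing more can be done
None
```

The last camera view shows the plate flat and square on the stage with the brass pin through its hole and the gripper clear; the job is handed in at about 19 s, and the hand-in gave no verdict.

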